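Load a washed ring into the gauging nest with the loading paddle

ROBOT

A 7-joint arm with a two-finger parallel gripper is mounted at the origin on the work surface. World frame = base frame: x ahead of the robot, y to its left, z up, the work surface at z = 0. Lengths are in mm, angles in rad, forces in N, time in s.
With the tool pointing down it reaches from about 400 to 875 mm from the base axis. Payload 4.4 kg.
Tool frame: the origin (TCP) lies midway between the tips of the shut fingers; the grasp point (between the pads) lies 19 mm behind it; z points along the fingers, y is the line along which they close (so a half turn about z gives the same grasp; the last joint's range is limited). The gripper opens to 85 mm and grips with 20 to 120 N. Pads are 22 mm wide; open, the fingers measure 114 mm over their backs; the gripper's body (76 mm by 85 mm) begins 54 mm behind the grasp point. The pads swing forward as they close: fully open they stand 13 mm farther back than shut.
Start: joints at [1.179, 0.628, 0.038, 1.517, -0.027, 0.996, -0.02], TCP at [208.071, -615.812, 231.313] pointing down, gripper open.
Joint ranges: [-3.06, 3.06], [-0.37, 2.12], [-1.25, 1.32], [0.18, 2.47], [-1.1, 4.24], [0.23, 1.98], [-2.94, 2.94]. Speed limits (rad/s): [2.57, 2.57, 3.14, 3.14, 3.14, 3.14, 3.14].

INTERFACE

Orientations are given as [roll, pitch, yaw] about the fixed x, y, z axes, in that order (R = Rz(yaw) Ry(pitch) Rx(roll)).
In Python, from cell import read_state, get_image, finish_job gives the robot as it stands.
- The arm moves only by the tool send_rows, never from a script. Its argument "series" is a list of rows, each an object of numbers: "ax", "ay", "az": the turn, a rotation vector about the tool's x, y, z in rad; "dx", "dy", "dz": the shift along the tool's x, y, z in cm; "hand": the closure, from 0 (fully open) to 1 (shut). In form: [{"ax": .., "ay": .., "az": .., "dx": .., "dy": .., "dz": .., "hand": ..}, ...]. A call has 1 to 10 rows; each row is the pose to reach, as a shift and turn from the pose commanded when the call began, along the tool's axes at that moment; what a row does not reach only later rows make up. A row lasts 1/10 s, in which the tool goes at most 50 mm and 8.59 degrees, less where a joint would pass 70% of its speed; a pose out of reach is approached as far as the arm can. A call with a gripper value outside its range is refused whole. The fingers move at their own pace and stop on an object; the grip force is fixed at half the most. Time passes only in rows, so rows that repeat a pose let the fingers close. It gives the time, the measured TCP pose, the force, the opening and the grip force at its end, in the units of the state.
- read_state(): the state, without advancing time (a new reading comes with each control period).
- get_image(name): name is "scene" or "side" or "wrist"; returns a dict with "pixels" (480x640x3 uint8, red, green, blue), "mtx" (3x3 intrinsics, pixels), "R" (3x3) and "t" (3): a world point X has camera coordinates R X + t. Camera axes: x right, y down, z forward; pixel columns grow to the right and rows downward; lengths in mm; the calibration is good to about 2 mm. A picture is of the moment at which its call begins. There is no depth.
- finish_job(): hands the job in; it is judged then, once.
The state is a dict: "clock": time; "qpos": joint angles; "qd": joint speeds; "tau": joint torques, N m; "eef_pos": TCP position; "tool_rot": TCP orientation; "force": force on the tool from outside, world axes, zero at the start; "torque": the same for the moment, N m; "width": finger opening in mm; "gripper_force": force on a finger pad.
Only numpy, scipy, OpenCV 4.12 (cv2) and the standard library are available. Lean on these libraries where they do the work, as an engineer would, in place of code of your own. Each camera call takes 0.05 s, during which the arm holds its last target. There are 200 camera calls.

TASK

The washed brass ring lying on the tip of the loading paddle goes into the gauging nest: carry it there level on the paddle, without the gripper touching the ring, let it down onto the rails at the mouth of the nest and slide it in with the paddle, gently, by feel, until it has passed under the roller catch and is home against the end stop. Then draw the paddle out and put it back on its rest, leaving everything else on the bench alone.

Things in the scene. Friction and masses are not known exactly. Their poses are not given: they have to be found in the camera images.
- ring: Flat brass ring, outside 48 mm, bore 22 mm, 8 mm thick, about 92 g. Origin at the centre of its underside, z along its axis. At the start it lies on the paddle's blade, 1 to 5 mm ahead of the pins and up to 3 mm off the blade's middle line. An identical spare lies on the bench and is not used.
- paddle: Loading paddle, a cranked flat tool, about 200 g. Origin in the middle of the black grip, x along the tool to the blade tip, z up. Grip: x -60 to 50 mm, 14 mm wide (y), 18 mm high (z -9 to 9), flat sides. A sloping shank leads from its front down to the blade. With the ring on, it balances some 40 mm ahead of the grip's middle: hold it firmly.
- pins (a point): Point on the paddle, 110 mm ahead of its origin and 32 mm below, on the blade's upper face: between the two small upright pins (4 mm thick, 10 mm high, 15 mm apart across the blade) that push and centre the ring. A ring touching both has its centre 24 mm ahead of this point. The blade, a steel strip 20 mm wide and 3 mm thick, runs from 35 mm behind to 46 mm ahead of it.
- rest: Aluminium stand for the paddle, screwed to the bench. Origin under its base, x along the parked paddle towards the blade. The parked paddle has its origin at x -60, y 0, z 80 mm in this frame, same directions. The rear post (x -105 mm, top at z 71) carries the grip near its back end between cheeks 20 mm apart, 10 mm high.
- front_post (a point): Point on the rest, x 30, z 45 mm in its frame: top of the front post, which carries the blade between shank and pins, between cheeks 26 mm apart and 10 mm high.
- nest: Steel gauging nest, screwed to the bench. Origin on the bench under the mouth; x runs inward from the mouth (towards the robot) to the end stop, z up. Two rails, tops at z 45 mm, run from x -25 to 150 mm either side of a slot 30 mm wide, open down to z 12 mm. The ring lies across both rails while the blade goes down into the slot between. A dial indicator stands at its left (y 37 to 121 mm, 63 mm high).
- mouth (a point): Point of the nest at x 0, y 0, z 45 mm, at the level of the rail tops. Let the ring down with its centre near here, where the rails are plain. Farther in, 5 mm high side guides keep it to the middle: 53 mm apart from x 37 to 105 mm, with a flared lead-in from x 8 mm.
- stop_mid (a point): Point of the nest at x 87, y 0, z 45 mm: the MIDDLE of the range of the end stop, a 9 mm high bar across the rails. Its face is clamped anywhere from 20 mm before to 20 mm beyond this point; where is not given and must be felt. The home ring's centre lies 24 mm before the face. Push slowly: nest, ring and paddle bear at most 18 N in all; 7 or 8 N of push is plainly the stop.
- catch (a joint): Angle of the roller catch, a sprung arm hinged on the stop. Its 18 mm roller hangs over the middle line, axis 18 mm before the stop face, lowest point 4 mm over the rails. Reads 0 when empty (start), 0.13 rad with the roller on top of the ring, 0.03 to 0.09 with the ring home and the roller in its bore. It is met 25 mm before home; passing it takes about 4 N, sliding 1 N.
- cap_a: Bystander: turned brass cap, 26 mm wide, 30 mm high, standing on the bench.
- cap_b: Bystander: another turned brass cap, the same size.
- spare_ring: Bystander: a spare brass ring lying flat on the bench.
- screwdriver: Bystander: screwdriver with a yellow handle, 190 mm long, lying on the bench.
- carton: Bystander: white carton, 110 x 150 x 55 mm.
- canister: Bystander: wipes canister, 84 mm wide, 170 mm high.
- bottle: Bystander: clear bottle, 64 mm wide, 190 mm high.
- wrench: Bystander: steel wrench, 170 mm long, lying on the bench.
Things that resemble listed ones, but are neither listed nor needed, are in the scene too. There is more than one size of the paddle; the job needs the middle-sized.

How it is judged:
By the outcome, as a careful person would: the job done as asked, in the order asked, and still so for the second after the job is handed in, with the robot touching nothing.
It also fails if it takes over 64 s, if anything falls off the work surface, if the arm or the gripper's body presses on something with over 40 N, if the wrist force passes 120 N, or if a joint passes its speed limit or range.

## Working session

There is one attempt and no reset: what is moved stays moved. The work goes in short steps, Python scripts to look and compute and a tool call to move; the robot and the scene stay as the last step left them, time stands still between calls to the robot, and variables do not carry over. Pictures are saved under pics/ and viewed, at most 14 in all, crops included, and the job is handed in when it is done.

Besides the shell and the picture viewer there is one more tool, called after ">>>" by a JSON object that holds its "method" and its "body", one argument or row to a line. send_rows: Moves the arm, as the interface text tells. Its arguments: {"type":"object","properties":{"series":{"type":"array","items":{"type":"object","properties":{"ax":{"type":"number"},"ay":{"type":"number"},"az":{"type":"number"},"dx":{"type":"number"},"dy":{"type":"number"},"dz":{"type":"number"},"hand":{"type":"number"}}}}},"required":["series"]}

```bash
mkdir -p pics; ls; python3 - <<'E'
from cell import *
import cv2
s=read_state();print(s)
for n in("scene","side"):
    d=get_image(n);cv2.imwrite(f"pics/{n}0.png",d["pixels"][:,:,::-1]);print(n,d["mtx"],d["R"],d["t"])
E
```

```text
pics
{'clock': 0.0, 'qpos': array([ 1.17920929,  0.62933236,  0.03843214,  1.51837709, -0.0269932 ,
        0.99630763, -0.02002736]), 'qd': array([-5.36734846e-04,  1.78993441e-03,  9.40481065e-05, -6.55273653e-04,
        9.81112136e-04,  5.33468840e-04, -9.10875235e-04]), 'tau': array([ 4.04761204e-04, -5.63414204e+01,  1.22636586e+00, -1.93447924e+01,
        1.09062722e-02,  1.03802100e-02, -1.07304425e-05]), 'eef_pos': array([ 207.86381315, -615.19996956,  230.39493424]), 'tool_rot': array([-3.13968611e+00,  2.47416060e-05,  3.25771134e-01]), 'force': array([-0.00626952, -0.25512035,  0.32255084]), 'torque': array([-0.0014383 ,  0.00565927,  0.01887636]), 'gripper_force': 0.0, 'width': 85.63258362197246}
scene [[545.94499066   0.         321.90799125]
 [  0.         545.94499066 237.96604057]
 [  0.           0.           1.        ]] [[ 0.20964104  0.9777567   0.00651759]
 [ 0.52219252 -0.10632294 -0.84617398]
 [-0.8266593   0.18079623 -0.53286689]] [ -79.28146884 -206.57402211 1641.00543238]
side [[565.9504996    0.         311.10396891]
 [  0.         565.9504996  236.22561786]
 [  0.           0.           1.        ]] [[-0.83832128 -0.544885    0.01782617]
 [-0.34991394  0.51270292 -0.78402548]
 [ 0.41806419 -0.66350287 -0.62047262]] [ 419.00810164  229.44741241 1364.14191955]
```

View pics/scene0.png

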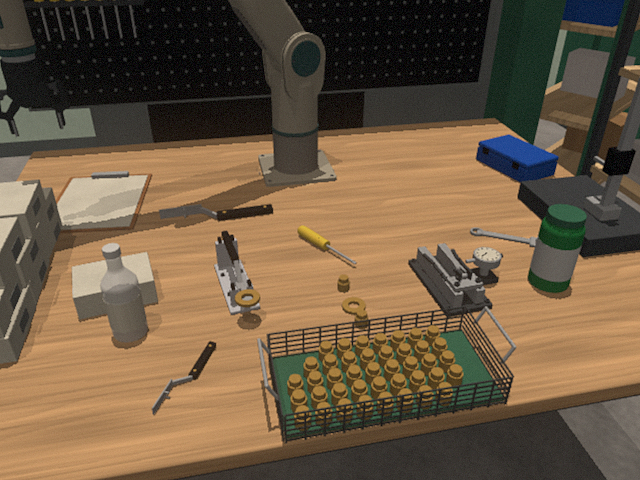

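View pics/side0.png

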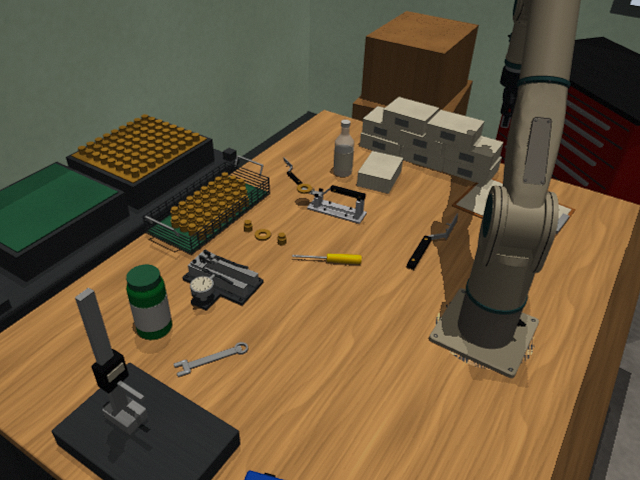

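The paddle candidates in the scene view are:
- one on the rest at (235,265), with the ring at its tip (247,297)
- a large one at (215,212)
- a small one at (185,378)

The middle-sized one on the rest with the ring fits the description. I'll confirm it in an enlarged crop, together with the nest.

```bash
python3 - <<'E'
import cv2,numpy as np
a=cv2.imread("pics/scene0.png");b=cv2.imread("pics/side0.png")
def c(i,x,y,w=100,h=100):return cv2.resize(i[y:y+75,x:x+100],(400,300),interpolation=cv2.INTER_CUBIC)
m=np.vstack([np.hstack([c(a,195,240),c(a,405,240)]),np.hstack([c(b,285,165),c(b,172,240)])])
a2=cv2.resize(a[225:325,190:290],(400,400))
cv2.imwrite("pics/m1.png",m)
E
```

```text
(no output)
```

View pics/m1.png

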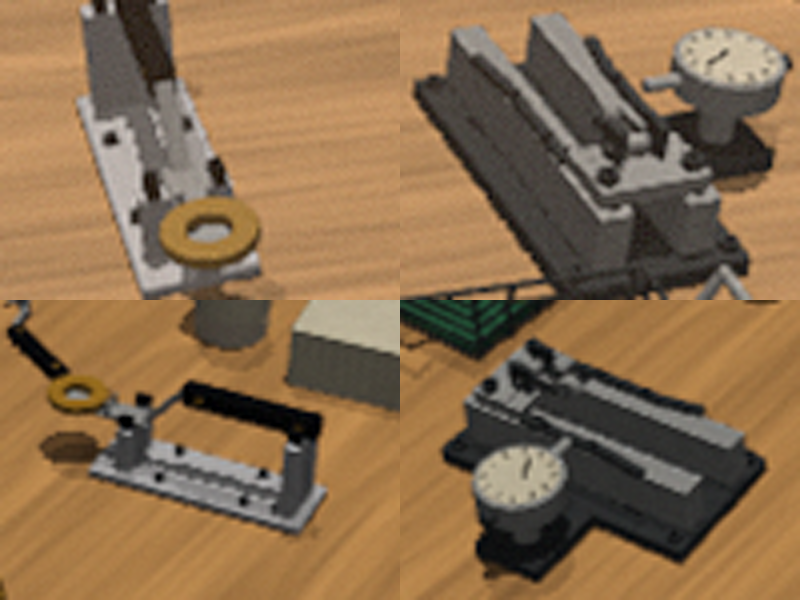

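The crop shows the middle-sized paddle parked on the aluminium rest with the ring on its blade, so this is the one. The nest's mouth is the open-railed end facing the robot. The stop plate is at about scene (460,280), with the dial to its left when looking in. Next I'll measure both roughly.

```bash
cat > h.py <<'E'
import numpy as np,cv2
from cell import *
from scipy.spatial.transform import Rotation as Ro
def ray(d,u,v):
    p=np.linalg.solve(d["mtx"],[u,v,1.]);return -d["R"].T@d["t"],d["R"].T@p
def onz(d,u,v,z):
    o,r=ray(d,u,v);return o+r*(z-o[2])/r[2]
def proj(d,X):
    c=d["R"]@np.array(X,float)+d["t"];c=d["mtx"]@c;return c[:2]/c[2]
def pose():
    s=read_state();return s["eef_pos"],Ro.from_euler("xyz",s["tool_rot"])
def goto(p,yaw,roll=np.pi,pitch=0):
    """shift (cm) and rotvec in tool axes to TCP target"""
    e,R=pose();T=Ro.from_euler("xyz",[roll,pitch,yaw])
    return np.round(R.inv().apply(np.array(p)-e)/10,2),np.round((R.inv()*T).as_rotvec(),3)
E
python3 - <<'E'
from h import *
a=get_image("scene");b=get_image("side")
f=lambda d,n,x,y,ox,oy,z:print(n,onz(d,ox+x/4,oy+y/4,z).round())
f(a,"railR outer",452-400,33,405,240,45)
f(a,"railL far",565-400,17,405,240,45)
f(a,"nest front L corner",597-400,155,405,240,54)
f(b,"railL end",690-400,490-300,172,240,45);f(b,"railR end",742-400,437-300,172,240,45)
f(a,"ring",210,232,195,240,63-9-3+8)
f(b,"ring",78,393-300,285,165,56)
f(b,"grip back",318,428-300,285,165,84);f(b,"grip front",188,395-300,285,165,84)
for n in("wrist",):
    d=get_image(n);e,R=pose();c=-d["R"].T@d["t"]
    print(d["mtx"],R.inv().apply(c-e),R.inv().as_matrix()@d["R"].T)
E
```

```text
railR outer [548. 179.  45.]
railL far [545. 246.  45.]
nest front L corner [680. 204.  54.]
railL end [542. 239.  45.]
railR end [545. 182.  45.]
ring [ 665. -204.   59.]
ring [ 656. -201.   56.]
grip back [ 463. -227.   84.]
grip front [ 564. -210.   84.]
[[382.36760227   0.         319.48464165]
 [  0.         382.36760227 237.42075135]
 [  0.           0.           1.        ]] [  65.36300803   -0.19154933 -142.70295038] [[ 6.49168885e-04 -9.65758604e-01 -2.59441511e-01]
 [ 9.99999314e-01  8.79784783e-04 -7.72780283e-04]
 [ 9.74571900e-04 -2.59440831e-01  9.65758513e-01]]
```

```bash
python3 - <<'E'
from h import *
print(goto([545,-215,240],0.14))
E
```

```text
(array([ 44.75, -27.16,  -0.89]), array([-0.001,  0.   ,  0.186]))
```

>>> {"method": "send_rows", "body": {
  "series": [
    {"dx": 4.5,"dy": -2.7,"dz": -2,"az": 0.02},
    {"dx": 9,"dy": -5.4,"dz": -3,"az": 0.04},
    {"dx": 13.4,"dy": -8.1,"dz": -3,"az": 0.06},
    {"dx": 18,"dy": -10.9,"dz": -3,"az": 0.08},
    {"dx": 22.5,"dy": -13.6,"dz": -3,"az": 0.1},
    {"dx": 27,"dy": -16.3,"dz": -3,"az": 0.12},
    {"dx": 31,"dy": -19,"dz": -2,"az": 0.14},
    {"dx": 36,"dy": -21.7,"dz": -1.5,"az": 0.16},
    {"dx": 40.3,"dy": -24.4,"dz": -1,"az": 0.18},
    {"dx": 44.7,"dy": -27.2,"dz": -0.9,"az": 0.186}
  ]
}}

```text
invalid input at $.series[0]: expected keys ax, ay, az, dx, dy, dz, hand
```

```bash
python3 - <<'E'
from h import *
print(pose()[0],read_state()["qd"].round(2))
E
```

```text
[ 208.00423692 -615.53197657  230.88802686] [ 0. -0.  0. -0. -0.  0. -0.]
```

>>> {"method": "send_rows", "body": {
  "series": [
    {"ax": 0,"ay": 0,"dx": 22,"dy": -13.4,"dz": -3,"az": 0.1,"hand": 0},
    {"ax": 0,"ay": 0,"dx": 22,"dy": -13.4,"dz": -3,"az": 0.1,"hand": 0},
    {"ax": 0,"ay": 0,"dx": 22,"dy": -13.4,"dz": -3,"az": 0.1,"hand": 0},
    {"ax": 0,"ay": 0,"dx": 22,"dy": -13.4,"dz": -3,"az": 0.1,"hand": 0},
    {"ax": 0,"ay": 0,"dx": 44.7,"dy": -27.2,"dz": -0.9,"az": 0.186,"hand": 0},
    {"ax": 0,"ay": 0,"dx": 44.7,"dy": -27.2,"dz": -0.9,"az": 0.186,"hand": 0},
    {"ax": 0,"ay": 0,"dx": 44.7,"dy": -27.2,"dz": -0.9,"az": 0.186,"hand": 0},
    {"ax": 0,"ay": 0,"dx": 44.7,"dy": -27.2,"dz": -0.9,"az": 0.186,"hand": 0},
    {"ax": 0,"ay": 0,"dx": 44.7,"dy": -27.2,"dz": -0.9,"az": 0.186,"hand": 0},
    {"ax": 0,"ay": 0,"dx": 44.7,"dy": -27.2,"dz": -0.9,"az": 0.186,"hand": 0}
  ]
}}

```text
clock: 1.25
eef_pos: [529.6, -232.4, 241.5]
tool_rot: [3.141, -0.0, 0.14]
force: [1.2, -0.8, -0.4]
width: 85.3
gripper_force: 0.0
```

```bash
python3 - <<'E'
from h import *
e,_=pose();print(e)
d=get_image("wrist");cv2.imwrite("pics/w1.png",d["pixels"][:,:,::-1])
np.savez("w1.npz",**d)
E
```

```text
[ 529.57903791 -232.41581801  241.47212224]
```

View pics/w1.png

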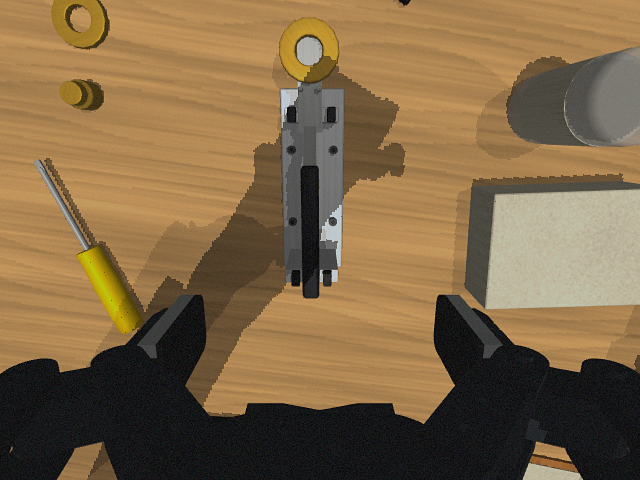

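The wrist view shows the grip from (310,167) to (311,297), the ring at (309,50), and the carton to the right, clear of both.

```bash
python3 - <<'E'
from h import *
d=dict(np.load("w1.npz"))
p=d["pixels"].astype(int);g=p.max(2)
m=((g<45)).astype(np.uint8);m[:, :285]=0;m[:,335:]=0;m[:140]=0;m[310:]=0
n,l,st,c=cv2.connectedComponentsWithStats(m);k=1+st[1:,4].argmax();print(st[k],c[k])
for v in range(180,300,20):
    xs=np.where(l[v]==k)[0];print(v,xs.min(),xs.max())
F=onz(d,310,st[k][1],89);x0=np.where(l[185]==k)[0]
A=onz(d,np.mean(np.where(l[185]==k)[1 if 0 else 0][[0,-1]])+.5,185,89);B=onz(d,np.mean(np.where(l[265]==k)[0][[0,-1]])+.5,265,89)
print(A,B,np.arctan2(*(A-B)[[1,0]]))
print("front",F,"back",onz(d,311,st[k][1]+st[k][3],89))
h=cv2.cvtColor(d["pixels"],cv2.COLOR_RGB2HSV);r=cv2.inRange(h,(12,120,60),(30,255,255));r[:,:260]=0;r[:,360:]=0;r[110:]=0
n,l,st,c=cv2.connectedComponentsWithStats(r);k=1+st[1:,4].argmax();print(st[k],c[k])
print("ring",onz(d,st[k][0]+st[k][2]/2,st[k][1]+st[k][3]/2,53))
E
```

```text
[ 301  166   18  132 2171] [309.76508521 227.8180562 ]
180 301 318
200 301 318
220 302 318
240 302 318
260 302 318
280 302 318
[ 556.14106098 -221.03241282   89.        ] [ 491.62712585 -230.138762     89.        ] 0.14022680579134542
front [ 570.46153933 -219.10236049   89.        ] back [ 462.84418057 -234.4493565    89.        ]
[ 260    0  100  110 8751] [309.03108216  46.97371729]
ring [ 653.82823601 -206.98169081   53.        ]
```

```bash
python3 - <<'E'
from h import *
print(goto([549.3,-222.2,120],0.14),goto([549.3,-222.2,65],0.14))
E
```

```text
(array([ 1.17,  0.31, 12.1 ]), array([-0.006, -0.006,  0.012])) (array([ 1.14,  0.34, 17.6 ]), array([-0.006, -0.006,  0.012]))
```

>>> {"method": "send_rows", "body": {
  "series": [
    {"ax": 0,"ay": 0,"az": 0,"dx": 1.14,"dy": 0.33,"dz": 6,"hand": 0},
    {"ax": 0,"ay": 0,"az": 0,"dx": 1.14,"dy": 0.33,"dz": 6,"hand": 0},
    {"ax": 0,"ay": 0,"az": 0,"dx": 1.14,"dy": 0.33,"dz": 10,"hand": 0},
    {"ax": 0,"ay": 0,"az": 0,"dx": 1.14,"dy": 0.33,"dz": 12,"hand": 0},
    {"ax": 0,"ay": 0,"az": 0,"dx": 1.14,"dy": 0.33,"dz": 12,"hand": 0},
    {"ax": 0,"ay": 0,"az": 0,"dx": 1.14,"dy": 0.33,"dz": 12,"hand": 0},
    {"ax": 0,"ay": 0,"az": 0,"dx": 1.14,"dy": 0.33,"dz": 12,"hand": 0}
  ]
}}

```text
clock: 2.0
eef_pos: [541.1, -236.8, 123.2]
tool_rot: [3.14, -0.002, 0.139]
force: [-0.1, 0.5, 0.5]
width: 85.5
gripper_force: 0.0
```

```bash
python3 - <<'E'
from h import *
for i in range(2):
    d=get_image("wrist");print(pose()[0],read_state()["tool_rot"])
cv2.imwrite("pics/w2.png",d["pixels"][:,:,::-1])
print(goto([549.3,-222.2,65],0.14))
p=d["pixels"];g=p.max(2)
for v in (200,230,260,290): 
    xs=np.where(g[v,260:370]<45)[0]+260;print(v,xs.min() if len(xs) else 0,xs.max() if len(xs) else 0, proj(d,[549.3,-222.2,89]))
E
```

```text
[ 541.18815915 -236.62243795  123.22297593] [ 3.14004038e+00 -2.68034499e-03  1.39090821e-01]
[ 541.12728336 -236.42611504  123.09239436] [ 3.14017205e+00 -2.53034270e-03  1.39395774e-01]
(array([ 0.99, -1.3 ,  5.81]), array([ 0.001, -0.003, -0.001]))
200 0 0 [292.65882405 253.0059867 ]
230 277 305 [292.65882405 253.0059867 ]
260 278 306 [292.65882405 253.0059867 ]
290 279 307 [292.65882405 253.0059867 ]
```

>>> {"method": "send_rows", "body": {
  "series": [
    {"ax": 0,"ay": 0,"az": 0,"dx": 1.0,"dy": -1.3,"dz": 0,"hand": 0},
    {"ax": 0,"ay": 0,"az": 0,"dx": 1.0,"dy": -1.3,"dz": 1,"hand": 0},
    {"ax": 0,"ay": 0,"az": 0,"dx": 1.0,"dy": -1.3,"dz": 3,"hand": 0},
    {"ax": 0,"ay": 0,"az": 0,"dx": 1.0,"dy": -1.3,"dz": 5,"hand": 0},
    {"ax": 0,"ay": 0,"az": 0,"dx": 1.0,"dy": -1.3,"dz": 5.8,"hand": 0},
    {"ax": 0,"ay": 0,"az": 0,"dx": 1.0,"dy": -1.3,"dz": 5.8,"hand": 0},
    {"ax": 0,"ay": 0,"az": 0,"dx": 1.0,"dy": -1.3,"dz": 5.8,"hand": 0},
    {"ax": 0,"ay": 0,"az": 0,"dx": 1.0,"dy": -1.3,"dz": 5.8,"hand": 0}
  ]
}}

```text
clock: 2.9
eef_pos: [549.1, -221.7, 64.3]
tool_rot: [3.141, -0.001, 0.14]
force: [0.7, -0.7, 0.5]
width: 85.4
gripper_force: 0.0
```

```bash
python3 - <<'E'
from h import *
d=get_image("wrist");print(pose()[0],read_state()["tool_rot"],read_state()["force"])
print(goto([549.3,-222.2,65],0.14))
g=d["pixels"].max(2)
for v in (230,260,290): 
    xs=np.where(g[v,260:370]<45)[0]+260;print(v,xs.min() ,xs.max())
    print(onz(d,(xs.min()+xs.max()+1)/2,v,89))
E
```

```text
[ 549.04484356 -221.77296587   64.30748211] [ 3.14076187e+00 -1.56133201e-03  1.39796158e-01] [0.36636381 0.46461353 0.70045521]
(array([ 0.02,  0.05, -0.07]), array([ 0.001, -0.002, -0.   ]))Traceback (most recent call last):
  File "<stdin>", line 6, in <module>
    return umr_minimum(a, axis, None, out, keepdims, initial, where)
ValueError: zero-size array to reduction operation minimum which has no identity
```

>>> {"method": "send_rows", "body": {
  "series": [
    {"ax": 0,"ay": 0,"az": 0,"dx": 0,"dy": 0,"dz": 0,"hand": 0.4},
    {"ax": 0,"ay": 0,"az": 0,"dx": 0,"dy": 0,"dz": 0,"hand": 0.6},
    {"ax": 0,"ay": 0,"az": 0,"dx": 0,"dy": 0,"dz": 0,"hand": 0.75},
    {"ax": 0,"ay": 0,"az": 0,"dx": 0,"dy": 0,"dz": 0,"hand": 1},
    {"ax": 0,"ay": 0,"az": 0,"dx": 0,"dy": 0,"dz": 0,"hand": 1},
    {"ax": 0,"ay": 0,"az": 0,"dx": 0,"dy": 0,"dz": 0,"hand": 1},
    {"ax": 0,"ay": 0,"az": 0,"dx": 0,"dy": 0,"dz": 0,"hand": 1},
    {"ax": 0,"ay": 0,"az": 0,"dx": 0,"dy": 0,"dz": 0,"hand": 1}
  ]
}}

```text
clock: 3.75
eef_pos: [548.4, -221.5, 63.6]
tool_rot: [3.142, -0.0, 0.14]
force: [-0.3, 0.5, 2.5]
width: 13.1
gripper_force: 59.0
```

>>> {"method": "send_rows", "body": {
  "series": [
    {"ax": 0,"ay": 0,"az": 0,"dx": 0,"dy": 0,"dz": -0.1,"hand": 1},
    {"ax": 0,"ay": 0,"az": 0,"dx": 0,"dy": 0,"dz": -0.4,"hand": 1},
    {"ax": 0,"ay": 0,"az": 0,"dx": 0,"dy": 0,"dz": -0.9,"hand": 1},
    {"ax": 0,"ay": 0,"az": 0,"dx": 0,"dy": 0,"dz": -1.6,"hand": 1},
    {"ax": 0,"ay": 0,"az": 0,"dx": 0,"dy": 0,"dz": -2.3,"hand": 1},
    {"ax": 0,"ay": 0,"az": 0,"dx": 0,"dy": 0,"dz": -3,"hand": 1},
    {"ax": 0,"ay": 0,"az": 0,"dx": 0,"dy": 0,"dz": -3.6,"hand": 1},
    {"ax": 0,"ay": 0,"az": 0,"dx": 0,"dy": 0,"dz": -4,"hand": 1},
    {"ax": 0,"ay": 0,"az": 0,"dx": 0,"dy": 0,"dz": -4,"hand": 1},
    {"ax": 0,"ay": 0,"az": 0,"dx": 0,"dy": 0,"dz": -4,"hand": 1}
  ]
}}

```text
clock: 4.75
eef_pos: [548.2, -221.5, 103.4]
tool_rot: [-3.141, 0.0, 0.14]
force: [0.4, -0.1, -4.3]
width: 12.6
gripper_force: 58.4
```

```bash
python3 - <<'E'
from h import *
d=get_image("wrist");s=read_state();print(s)
a=get_image("side");b=d["pixels"]
m=np.hstack([cv2.resize(b[0:300,160:480],(400,375)),cv2.resize(a["pixels"][140:234,280:380],(400,375))])
cv2.imwrite("pics/w3.png",m[:,:,::-1])
E
```

```text
{'clock': 4.8, 'qpos': array([ 0.30604436,  0.70971426,  0.04832951,  1.7985004 , -0.05313137,
        0.63511612, -1.04548484]), 'qd': array([ 0.00063345,  0.0032597 , -0.00191511,  0.00194387,  0.00067797,
        0.00085765, -0.0002042 ]), 'tau': array([ 4.50752123e-03, -5.68742502e+01,  1.53822206e+00, -1.45960593e+01,
       -2.71456665e-02, -1.13932395e-01, -2.23829215e-04]), 'eef_pos': array([ 548.12805868, -221.43393344,  103.18872966]), 'tool_rot': array([-3.14134366e+00,  4.18419092e-04,  1.39794407e-01]), 'force': array([-1.3116006 ,  0.10452734, -3.00656089]), 'torque': array([-0.01792069,  0.08926881, -0.00487063]), 'gripper_force': 58.447285294532776, 'width': 12.929587264536126}
```

View pics/w3.png

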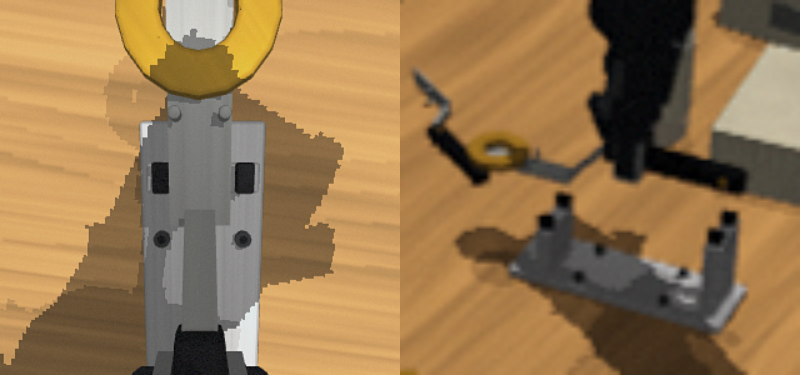

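The ring sits on the blade about 3 mm ahead of the pins (pins at crop (174,113) and (224,113)), and the paddle is clear of the rest. Next I'll check sag against prediction and plan the route to the nest.

```bash
python3 - <<'E'
from h import *
d=get_image("wrist");e,R=pose()
c,s=np.cos(.14),np.sin(.14)
O=np.array([521.6,-226.1,80+e[2]-63.6]) 
W=lambda x,y,z:O+np.array([c*x-s*y,s*x+c*y,z])
O[:2]+=e[:2]-np.array([548.4,-221.5])
for q in ((110,7.5,-22),(110,-7.5,-22),(134,0,-24),(137,0,-24),(50,0,9)):print(q,proj(d,W(*q)))
print("tool->origin (tool axes)",R.inv().apply(O-e))
# nest rough mouth 570,212, yaw?
print(goto([520,212,200],0.0,))
E
```

```text
(110, 7.5, -22) [301.7757738  84.9231399]
(110, -7.5, -22) [343.08789632  84.93847013]
(134, 0, -24) [322.56235273  12.69572837]
(137, 0, -24) [322.58426465   3.10289311]
(50, 0, 9) [322.5919796  270.06638327]
tool->origin (tool axes) [-27.19049346   0.81717207 -16.3819808 ]
(array([  3.25, -43.32,  -9.68]), array([-0.   ,  0.001,  0.14 ]))
```

>>> {"method": "send_rows", "body": {
  "series": [
    {"ax": 0,"ay": 0,"az": 0,"dx": 0,"dy": -0.4,"dz": -0.4,"hand": 1},
    {"ax": 0,"ay": 0,"az": 0,"dx": -0.1,"dy": -1.4,"dz": -1.2,"hand": 1},
    {"ax": 0,"ay": 0,"az": 0,"dx": -0.15,"dy": -3,"dz": -2.2,"hand": 1},
    {"ax": 0,"ay": 0,"az": 0,"dx": -0.25,"dy": -5.2,"dz": -3.2,"hand": 1},
    {"ax": 0,"ay": 0,"az": 0,"dx": -0.4,"dy": -7.9,"dz": -4.2,"hand": 1},
    {"ax": 0,"ay": 0,"az": 0,"dx": -0.55,"dy": -10.9,"dz": -5.2,"hand": 1},
    {"ax": 0,"ay": 0,"az": 0,"dx": -0.7,"dy": -13.9,"dz": -6.2,"hand": 1},
    {"ax": 0,"ay": 0,"az": 0,"dx": -0.85,"dy": -16.9,"dz": -7.2,"hand": 1},
    {"ax": 0,"ay": 0,"az": 0,"dx": -1,"dy": -19.9,"dz": -8,"hand": 1},
    {"ax": 0,"ay": 0,"az": 0,"dx": -1.1,"dy": -22.9,"dz": -8.5,"hand": 1}
  ]
}}

```text
clock: 5.9
eef_pos: [504.9, 6.6, 190.0]
tool_rot: [-3.141, -0.002, 0.141]
force: [0.5, 0.1, -3.3]
width: 13.0
gripper_force: 58.6
```

>>> {"method": "send_rows", "body": {
  "series": [
    {"ax": 0,"ay": 0,"az": 0.01,"dx": -0.15,"dy": -3,"dz": -0.2,"hand": 1},
    {"ax": 0,"ay": 0,"az": 0.02,"dx": -0.3,"dy": -6,"dz": -0.2,"hand": 1},
    {"ax": 0,"ay": 0,"az": 0.035,"dx": -0.45,"dy": -9,"dz": -0.2,"hand": 1},
    {"ax": 0,"ay": 0,"az": 0.05,"dx": -0.6,"dy": -12,"dz": -0.2,"hand": 1},
    {"ax": 0,"ay": 0,"az": 0.065,"dx": -0.7,"dy": -14.5,"dz": -0.2,"hand": 1},
    {"ax": 0,"ay": 0,"az": 0.08,"dx": -0.8,"dy": -16.7,"dz": -0.2,"hand": 1},
    {"ax": 0,"ay": 0,"az": 0.09,"dx": -0.9,"dy": -18.5,"dz": -0.2,"hand": 1},
    {"ax": 0,"ay": 0,"az": 0.1,"dx": -1,"dy": -19.8,"dz": -0.2,"hand": 1},
    {"ax": 0,"ay": 0,"az": 0.107,"dx": -1.05,"dy": -20.7,"dz": -0.2,"hand": 1},
    {"ax": 0,"ay": 0,"az": 0.11,"dx": -1.1,"dy": -21.2,"dz": -0.2,"hand": 1}
  ]
}}

```text
clock: 6.9
eef_pos: [464.2, 213.8, 191.0]
tool_rot: [-3.141, -0.0, 0.032]
force: [-0.2, 0.9, -3.8]
width: 13.1
gripper_force: 58.6
```

```bash
python3 - <<'E'
from h import *
get_image("side");get_image("side")
d=get_image("wrist");s=read_state();print(s["eef_pos"],s["tool_rot"],s["force"])
a=get_image("side");b=get_image("scene")
for n,x in(("w",d),("s",a),("c",b)):np.savez(f"{n}4.npz",eef=s["eef_pos"],rot=s["tool_rot"],**x)
cv2.imwrite("pics/w4.png",d["pixels"][:,:,::-1])
E
```

```text
[464.90361977 212.04846024 190.61805629] [ 3.14147112e+00 -1.13852285e-04  3.01647668e-02] [-0.05372745 -1.13202332 -3.36139233]
```

View pics/w4.png

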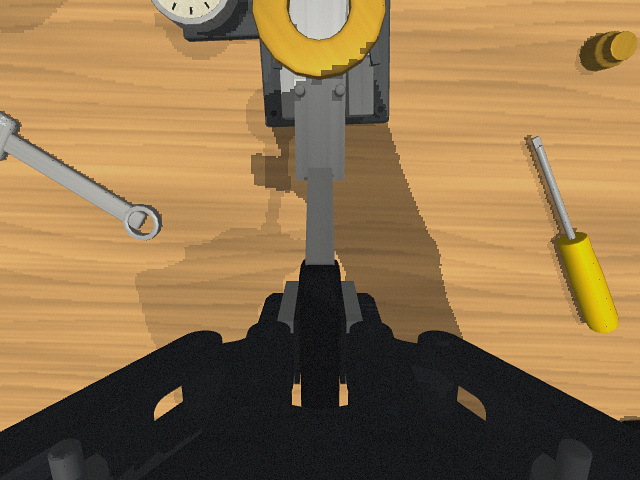

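The view shows the nest base at the top, with its back edge from (268,125) to (388,120), hidden by the paddle and ring. I'll step sideways for a clear view of the rails.

>>> {"method": "send_rows", "body": {
  "series": [
    {"ax": 0,"ay": 0,"az": 0,"dx": 0.2,"dy": 0.4,"dz": -0.2,"hand": 1},
    {"ax": 0,"ay": 0,"az": 0,"dx": 0.7,"dy": 1.2,"dz": -0.6,"hand": 1},
    {"ax": 0,"ay": 0,"az": 0,"dx": 1.4,"dy": 2.4,"dz": -1.1,"hand": 1},
    {"ax": 0,"ay": 0,"az": 0,"dx": 2.2,"dy": 3.8,"dz": -1.7,"hand": 1},
    {"ax": 0,"ay": 0,"az": 0,"dx": 3.0,"dy": 5.2,"dz": -2.2,"hand": 1},
    {"ax": 0,"ay": 0,"az": 0,"dx": 3.7,"dy": 6.3,"dz": -2.6,"hand": 1},
    {"ax": 0,"ay": 0,"az": 0,"dx": 4.1,"dy": 7.0,"dz": -2.9,"hand": 1},
    {"ax": 0,"ay": 0,"az": 0,"dx": 4.3,"dy": 7.3,"dz": -3,"hand": 1},
    {"ax": 0,"ay": 0,"az": 0,"dx": 4.3,"dy": 7.3,"dz": -3,"hand": 1}
  ]
}}

```text
clock: 8.05
eef_pos: [510.4, 140.1, 220.4]
tool_rot: [-3.141, -0.0, 0.029]
force: [0.1, 0.3, -2.7]
width: 13.2
gripper_force: 58.6
```

```bash
python3 - <<'E'
from h import *
get_image("side")
d=get_image("wrist");s=read_state();print(s["eef_pos"],s["tool_rot"],s["force"])
np.savez("w5.npz",eef=s["eef_pos"],rot=s["tool_rot"],**d)
x0=max(0,int(proj(d,[570,212,45])[0]-110));print(x0,proj(d,[570,212,45]))
cv2.imwrite("pics/w5.png",cv2.resize(d["pixels"][:180,x0:x0+240,::-1],None,fx=3.3,fy=3.3,interpolation=cv2.INTER_CUBIC))
E
```

```text
[509.75286731 141.09392034 220.13607352] [-3.14122499e+00  8.80542781e-04  3.07577206e-02] [-0.51965893  0.5846782  -3.66847959]
123 [233.77029988 138.57651888]
```

View pics/w5.png

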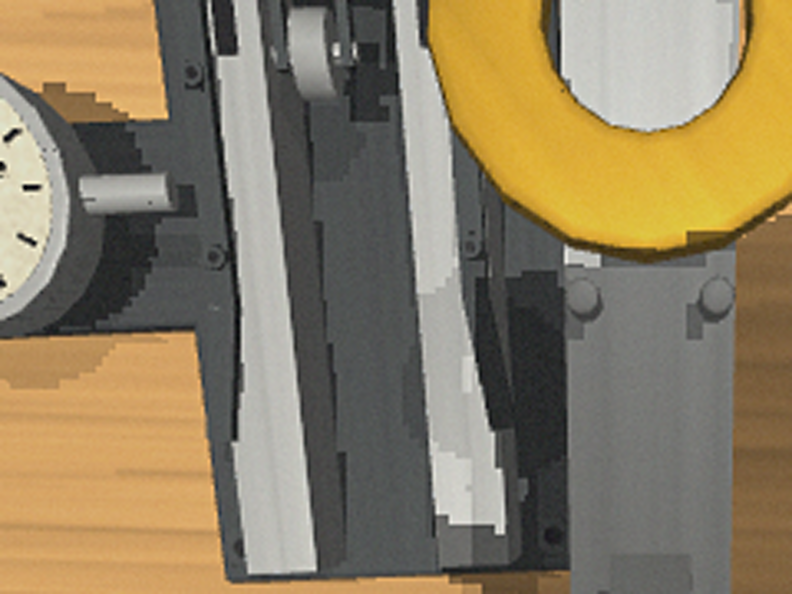

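The rails are clear in this view. The left rail's inner edge runs from (317,573) to (262,60), the right rail's from (437,510) to (400,100), and the rail end is at v≈573. The roller is at (315,55).

```bash
python3 - <<'E'
from h import *
d=dict(np.load("w5.npz"));k=3.3
P=lambda u,v,z=45:onz(d,123+u/k,v/k,z)[:2]
L=[P(317,573),P(262,60)];Rr=[P(437,510),P(400,100)]
print("L",L,"R",Rr)
for a,b in(L,Rr):print("yaw",np.arctan2(*(b-a)[::-1]))
# refine edges by max horizontal gradient per row
g=cv2.cvtColor(d["pixels"],cv2.COLOR_RGB2GRAY).astype(float);gx=cv2.Sobel(g,cv2.CV_64F,1,0)
def edge(a,b,sg):
    pts=[]
    for v in range(int(min(a[1],b[1])/k)+2,int(max(a[1],b[1])/k)-2):
        u=123+np.interp(v*k,sorted([a[1],b[1]]),[x for _,x in sorted([(a[1],a[0]),(b[1],b[0])])])/k
        w=np.arange(int(u)-4,int(u)+6);q=sg*gx[v,w];i=q.argmax()
        if q[i]>60 and 0<i<9:
            o=(q[i-1]-q[i+1])/(2*(q[i-1]-2*q[i]+q[i+1]));pts.append(onz(d,w[i]+o,v,45)[:2])
    pts=np.array(pts);vx=cv2.fitLine(pts.astype(np.float32),cv2.DIST_HUBER,0,.01,.01).ravel();
    vx[:2]*=np.sign(vx[0]);print(len(pts),vx,np.arctan2(vx[1],vx[0]));return vx
l=edge((317,573),(262,60),-1);r=edge((437,510),(400,100),1)
yaw=(np.arctan2(l[1],l[0])+np.arctan2(r[1],r[0]))/2
n=np.array([-np.sin(yaw),np.cos(yaw)]);x=np.array([np.cos(yaw),np.sin(yaw)])
end=P(282,573)
ly=n@(l[2:]+l[:2]*((600-l[2])/l[0]));ry=n@(r[2:]+r[:2]*((600-r[2])/r[0]))
print("slot width",ly-ry)
M=x*(x@end+25)+n*(ly+ry)/2;print("mouth",M,yaw)
# roller: axis at approx z 45+4+9
print("roller in nest x,y",[(x@(P(315,55,zz)-M),n@(P(315,55,zz)-M)) for zz in(49,58,67)])
E
```

```text
L [array([541.59714199, 224.8984875 ]), array([656.40125828, 233.01470626])] R [array([557.93874546, 194.72367556]), array([649.16839555, 201.97827467])]
yaw 0.07057880786007485
yaw 0.07935320890776398
151 [9.9766505e-01 6.8296812e-02 6.0162646e+02 2.2927832e+02] 0.068350025
120 [9.9760443e-01 6.9176227e-02 6.0119635e+02 1.9865736e+02] 0.069231525
slot width 30.520218
mouth [567.90128827 211.65909285] 0.06879078
roller in nest x,y [(np.float64(89.20818547843713), np.float64(2.2221564171921284)), (np.float64(86.73000993178623), np.float64(0.17450532994001797)), (np.float64(84.25183438513518), np.float64(-1.8731457573121149))]
```

```bash
python3 - <<'E'
from h import *
rays=[]
w=dict(np.load("w4.npz"));e=w["eef"];R=Ro.from_euler("xyz",w["rot"])
X=e+R.apply([-29+136,0,-16.4+32-4]);print("pred",X)
for n in "sc":
    d=dict(np.load(n+"4.npz"));u,v=proj(d,X).round().astype(int)
    h=cv2.cvtColor(d["pixels"],cv2.COLOR_RGB2HSV)[v-40:v+40,u-40:u+40]
    m=cv2.inRange(h,(15,140,50),(30,255,255));m=cv2.morphologyEx(m,cv2.MORPH_CLOSE,np.ones((3,3),np.uint8))
    cs,_=cv2.findContours(m,cv2.RETR_EXTERNAL,cv2.CHAIN_APPROX_NONE);c=min((c for c in cs if cv2.contourArea(c)>80),key=lambda c:np.hypot(*(c[:,0].mean(0)-40)))
    x,y,ww,hh=cv2.boundingRect(c);print(n,(u,v),(x,y,ww,hh),cv2.contourArea(c))
    q=(u-40+x+(ww-1)/2,v-40+y+(hh-1)/2);print(q);rays.append(ray(d,*q))
A=np.zeros((3,3));b=np.zeros(3)
for o,r in rays:
    r=r/np.linalg.norm(r);Q=np.eye(3)-np.outer(r,r);A+=Q;b+=Q@o
Y=np.linalg.solve(A,b);print("ring centre",Y,"in tool",R.inv().apply(Y-e))
# ring in wrist view w5: ring lower rim, bore edges
d=dict(np.load("w5.npz"));h=cv2.cvtColor(d["pixels"],cv2.COLOR_RGB2HSV);m=cv2.inRange(h,(15,140,50),(30,255,255));m[120:]=0;m[:,:240]=0;m[:,400:]=0
# bore + outer edges at several rows (image px), ring top plane
e=d["eef"];R=Ro.from_euler("xyz",d["rot"]);z=(e+R.apply([0,0,-16.4+32-8]))[2]
pts=[]
for v in range(2,70,2):
    xs=np.where(m[v])[0]
    if len(xs)>20:pts+= [onz(d,xs.min(),v,z),onz(d,xs.max()+1,v,z)]
t=R.inv().apply(np.array(pts)-e)
A=np.c_[2*t[:,:2],np.ones(len(t))];s=np.linalg.lstsq(A,(t[:,:2]**2).sum(1),rcond=None)[0];print("wrist ring centre tool",s[:2],"r",np.sqrt(s[2]+s[:2]@s[:2]),len(t))
for u in(583,716):print("pin",R.inv().apply(onz(d,123+u/3.3,297/3.3,(e+R.apply([0,0,-16.4+22]))[2])-e))
E
```

```text
pred [571.85630502 215.27423147 179.03023865]
s (np.int64(238), np.int64(236)) (0, 9, 80, 71) 2261.0
(np.float64(237.5), np.float64(240.0))
c (np.int64(446), np.int64(198)) (29, 33, 24, 13) 221.5
(np.float64(446.5), np.float64(197.0))
ring centre [565.47359358 222.1266479  175.23103113] in tool [100.82642989  -7.04226452  15.39764881]
wrist ring centre tool [108.52393016   0.71819635] r 23.500703926000245 68
pin [81.27905671 -7.0293789   5.53101475]
pin [81.27740272  7.65799662  5.52561616]
```

```bash
cat >> h.py <<'E'
M=np.array([567.9,211.66]);YAW=.0688;NX=np.array([np.cos(YAW),np.sin(YAW)]);NY=np.array([-NX[1],NX[0]])
def tgt(rx,ry,z,ring=(108.4,.5)):
    """TCP so that ring centre is at nest rx,ry, TCP height z"""
    p=M+NX*(rx-ring[0])+NY*(ry+ring[1]);return [*p,z]
E
python3 - <<'E'
from h import *
print(goto(tgt(-2,0,150),YAW),tgt(-2,0,75))
E
```

```text
(array([-5.  , -6.5 ,  7.02]), array([-0.   ,  0.001, -0.038])) [np.float64(457.72680997113804), np.float64(204.56928784505564), 75]
```

>>> {"method": "send_rows", "body": {
  "series": [
    {"ax": 0,"ay": 0,"az": 0,"dx": -0.3,"dy": -0.4,"dz": 0.2,"hand": 1},
    {"ax": 0,"ay": 0,"az": -0.01,"dx": -0.9,"dy": -1.2,"dz": 0.7,"hand": 1},
    {"ax": 0,"ay": 0,"az": -0.015,"dx": -1.8,"dy": -2.3,"dz": 1.5,"hand": 1},
    {"ax": 0,"ay": 0,"az": -0.02,"dx": -2.8,"dy": -3.6,"dz": 2.6,"hand": 1},
    {"ax": 0,"ay": 0,"az": -0.03,"dx": -3.7,"dy": -4.8,"dz": 3.8,"hand": 1},
    {"ax": 0,"ay": 0,"az": -0.035,"dx": -4.4,"dy": -5.7,"dz": 5,"hand": 1},
    {"ax": 0,"ay": 0,"az": -0.038,"dx": -4.8,"dy": -6.3,"dz": 6,"hand": 1},
    {"ax": 0,"ay": 0,"az": -0.038,"dx": -5,"dy": -6.5,"dz": 6.7,"hand": 1},
    {"ax": 0,"ay": 0,"az": -0.038,"dx": -5,"dy": -6.5,"dz": 7,"hand": 1},
    {"ax": 0,"ay": 0,"az": -0.038,"dx": -5,"dy": -6.5,"dz": 7,"hand": 1}
  ]
}}

```text
clock: 9.15
eef_pos: [458.5, 203.5, 150.1]
tool_rot: [3.141, 0.0, 0.067]
force: [0.8, 0.4, -3.4]
width: 13.4
gripper_force: 58.6
```

>>> {"method": "send_rows", "body": {
  "series": [
    {"ax": 0,"ay": 0,"az": 0,"dx": 0,"dy": 0,"dz": 0.2,"hand": 1},
    {"ax": 0,"ay": 0,"az": 0,"dx": 0,"dy": 0,"dz": 0.7,"hand": 1},
    {"ax": 0,"ay": 0,"az": 0,"dx": 0,"dy": 0,"dz": 1.5,"hand": 1},
    {"ax": 0,"ay": 0,"az": 0,"dx": 0,"dy": 0,"dz": 2.6,"hand": 1},
    {"ax": 0,"ay": 0,"az": 0,"dx": 0,"dy": 0,"dz": 3.8,"hand": 1},
    {"ax": 0,"ay": 0,"az": 0,"dx": 0,"dy": 0,"dz": 5,"hand": 1},
    {"ax": 0,"ay": 0,"az": 0,"dx": 0,"dy": 0,"dz": 6,"hand": 1},
    {"ax": 0,"ay": 0,"az": 0,"dx": 0,"dy": 0,"dz": 6.7,"hand": 1},
    {"ax": 0,"ay": 0,"az": 0,"dx": 0,"dy": 0,"dz": 7,"hand": 1},
    {"ax": 0,"ay": 0,"az": 0,"dx": 0,"dy": 0,"dz": 7,"hand": 1}
  ]
}}

```text
clock: 10.15
eef_pos: [458.2, 203.8, 80.0]
tool_rot: [3.141, 0.001, 0.068]
force: [-0.2, -0.9, -3.0]
width: 12.9
gripper_force: 58.6
```

```bash
python3 - <<'E'
from h import *
get_image("side");d=get_image("wrist");a=get_image("side");b=get_image("scene");s=read_state();print(s["eef_pos"],s["tool_rot"],s["force"],s["torque"])
F=lambda q,w:cv2.resize(q,(400,300),interpolation=cv2.INTER_CUBIC)
u,v=proj(a,[567,211,60]).astype(int);u2,v2=proj(b,[567,211,60]).astype(int);print(u,v,u2,v2)
m=np.vstack([np.hstack([F(a["pixels"][v-37:v+38,u-50:u+50],0),F(b["pixels"][v2-37:v2+38,u2-50:u2+50],0)]),np.hstack([F(d["pixels"][:180,200:440],0)]*2)])
cv2.imwrite("pics/m6.png",m[:,:,::-1]);print(goto(tgt(-2,0,66),YAW))
E
```

```text
[458.75214632 204.10772519  80.8751402 ] [-3.14116781e+00 -1.05738068e-03  6.77905136e-02] [ 0.7065452   0.39275696 -3.00749492] [ 0.02074174  0.14591819 -0.01612026]
243 272 436 245
(array([-0.1 , -0.05,  1.49]), array([-0.   , -0.001, -0.001]))
```

View pics/m6.png

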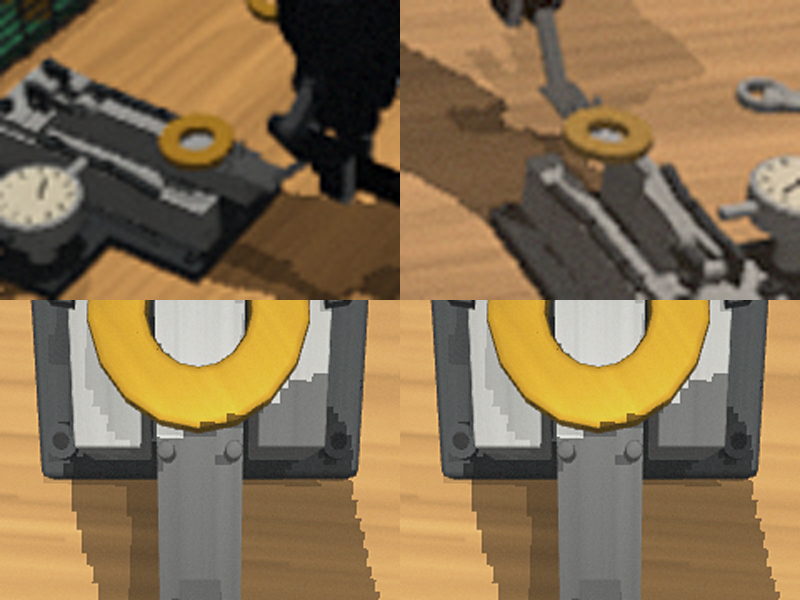

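Ring and blade are centred over the slot at the mouth: the blade spans wrist-crop u 158–242 and the rail inner edges are at 150 and 247. Lowering.

>>> {"method": "send_rows", "body": {
  "series": [
    {"ax": 0,"ay": 0,"az": 0,"dx": 0,"dy": 0,"dz": 0.3,"hand": 1},
    {"ax": 0,"ay": 0,"az": 0,"dx": 0,"dy": 0,"dz": 0.7,"hand": 1},
    {"ax": 0,"ay": 0,"az": 0,"dx": 0,"dy": 0,"dz": 1.0,"hand": 1},
    {"ax": 0,"ay": 0,"az": 0,"dx": 0,"dy": 0,"dz": 1.2,"hand": 1},
    {"ax": 0,"ay": 0,"az": 0,"dx": 0,"dy": 0,"dz": 1.4,"hand": 1},
    {"ax": 0,"ay": 0,"az": 0,"dx": 0,"dy": 0,"dz": 1.5,"hand": 1},
    {"ax": 0,"ay": 0,"az": 0,"dx": 0,"dy": 0,"dz": 1.6,"hand": 1},
    {"ax": 0,"ay": 0,"az": 0,"dx": 0,"dy": 0,"dz": 1.7,"hand": 1},
    {"ax": 0,"ay": 0,"az": 0,"dx": 0,"dy": 0,"dz": 1.8,"hand": 1},
    {"ax": 0,"ay": 0,"az": 0,"dx": 0,"dy": 0,"dz": 1.8,"hand": 1}
  ]
}}

```text
clock: 11.35
eef_pos: [458.3, 203.9, 62.3]
tool_rot: [3.142, 0.0, 0.068]
force: [-0.2, -0.2, -2.5]
width: 12.7
gripper_force: 58.6
```

>>> {"method": "send_rows", "body": {
  "series": [
    {"ax": 0,"ay": 0,"az": 0,"dx": 0,"dy": 0,"dz": 0.1,"hand": 1},
    {"ax": 0,"ay": 0,"az": 0,"dx": 0,"dy": 0,"dz": 0.2,"hand": 1},
    {"ax": 0,"ay": 0,"az": 0,"dx": 0,"dy": 0,"dz": 0.3,"hand": 1},
    {"ax": 0,"ay": 0,"az": 0,"dx": 0,"dy": 0,"dz": 0.35,"hand": 1},
    {"ax": 0,"ay": 0,"az": 0,"dx": 0,"dy": 0,"dz": 0.4,"hand": 1}
  ]
}}

```text
clock: 11.85
eef_pos: [458.5, 203.9, 58.4]
tool_rot: [-3.142, -0.0, 0.068]
force: [0.9, -1.4, -1.7]
width: 12.9
gripper_force: 58.7
```

```bash
python3 - <<'E'
from h import *
f=[]
for i in range(4):
    d=get_image("wrist");s=read_state();f.append(np.r_[s["force"],s["torque"]])
print(s["eef_pos"],np.mean(f,0).round(3),goto(tgt(-2,0,57),YAW))
E
```

```text
[458.38068993 203.92663962  58.41414974] [-0.132 -0.22  -1.938  0.023  0.027 -0.004] (array([-0.06, -0.07,  0.14]), array([-0.   , -0.   , -0.001]))
```

The ring has landed: fz went from −2.9 to −1.9 N. I'll lower 2.5 mm more, then start pushing.

>>> {"method": "send_rows", "body": {
  "series": [
    {"ax": 0,"ay": 0,"az": 0,"dx": 0,"dy": 0,"dz": 0.1,"hand": 1},
    {"ax": 0,"ay": 0,"az": 0,"dx": 0,"dy": -0.05,"dz": 0.2,"hand": 1},
    {"ax": 0,"ay": 0,"az": 0,"dx": 0.1,"dy": -0.05,"dz": 0.25,"hand": 1},
    {"ax": 0,"ay": 0,"az": 0,"dx": 0.2,"dy": -0.05,"dz": 0.25,"hand": 1},
    {"ax": 0,"ay": 0,"az": 0,"dx": 0.3,"dy": -0.05,"dz": 0.25,"hand": 1},
    {"ax": 0,"ay": 0,"az": 0,"dx": 0.4,"dy": -0.05,"dz": 0.25,"hand": 1},
    {"ax": 0,"ay": 0,"az": 0,"dx": 0.55,"dy": -0.05,"dz": 0.25,"hand": 1},
    {"ax": 0,"ay": 0,"az": 0,"dx": 0.7,"dy": -0.05,"dz": 0.25,"hand": 1},
    {"ax": 0,"ay": 0,"az": 0,"dx": 0.85,"dy": -0.05,"dz": 0.25,"hand": 1},
    {"ax": 0,"ay": 0,"az": 0,"dx": 1.0,"dy": -0.05,"dz": 0.25,"hand": 1}
  ]
}}

```text
clock: 13.05
eef_pos: [468.4, 205.1, 55.9]
tool_rot: [3.142, 0.0, 0.068]
force: [-0.5, 0.0, -0.9]
width: 12.8
gripper_force: 58.8
```

>>> {"method": "send_rows", "body": {
  "series": [
    {"ax": 0,"ay": 0,"az": 0,"dx": 0.2,"dy": 0,"dz": 0,"hand": 1},
    {"ax": 0,"ay": 0,"az": 0,"dx": 0.4,"dy": 0,"dz": 0,"hand": 1},
    {"ax": 0,"ay": 0,"az": 0,"dx": 0.6,"dy": 0,"dz": 0,"hand": 1},
    {"ax": 0,"ay": 0,"az": 0,"dx": 0.8,"dy": 0,"dz": 0,"hand": 1},
    {"ax": 0,"ay": 0,"az": 0,"dx": 1.0,"dy": 0,"dz": 0,"hand": 1}
  ]
}}

```text
clock: 13.55
eef_pos: [478.5, 205.7, 55.9]
tool_rot: [3.142, -0.0, 0.068]
force: [-1.1, 0.6, -1.8]
width: 13.0
gripper_force: 58.8
```

```bash
python3 - <<'E'
from h import *
f=[]
for i in range(2):
    d=get_image("wrist");s=read_state();f.append(np.r_[s["force"],s["torque"]])
e=s["eef_pos"];print(e,"nest tcp x",NX@(e[:2]-M),"y",NY@(e[:2]-M),"yaw",s["tool_rot"][2],np.mean(f,0).round(3))
cv2.imwrite("pics/w7.png",cv2.resize(d["pixels"][:200,200:440,::-1],(600,500)))
E
```

```text
[478.89206816 205.81599038  55.948022  ] nest tcp x -89.19910880921208 y 0.28873184821921677 yaw 0.06759749344301236 [-0.151 -0.134 -2.468 -0.003 -0.005 -0.025]
```

View pics/w7.png

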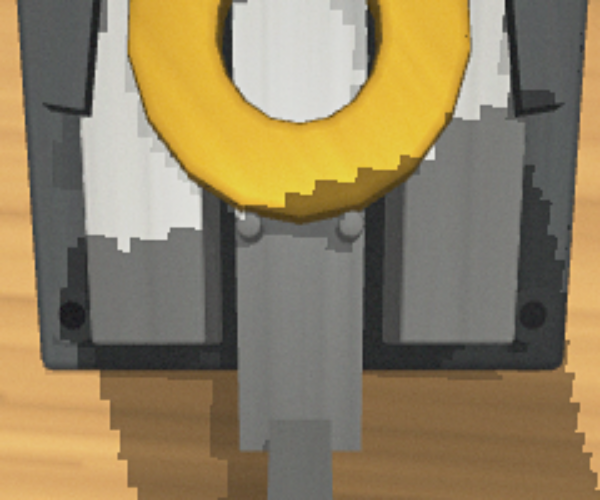

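The ring is on the rails, touching both pins, and entering the flared guides. Next I'll push on.

>>> {"method": "send_rows", "body": {
  "series": [
    {"ax": 0,"ay": 0,"az": 0,"dx": 0.2,"dy": 0,"dz": 0,"hand": 1},
    {"ax": 0,"ay": 0,"az": 0,"dx": 0.4,"dy": 0,"dz": 0,"hand": 1},
    {"ax": 0,"ay": 0,"az": 0,"dx": 0.6,"dy": 0,"dz": 0,"hand": 1},
    {"ax": 0,"ay": 0,"az": 0,"dx": 0.8,"dy": 0,"dz": 0,"hand": 1},
    {"ax": 0,"ay": 0,"az": 0,"dx": 1.0,"dy": 0,"dz": 0,"hand": 1},
    {"ax": 0,"ay": 0,"az": 0,"dx": 1.2,"dy": 0,"dz": 0,"hand": 1},
    {"ax": 0,"ay": 0,"az": 0,"dx": 1.4,"dy": 0,"dz": 0,"hand": 1},
    {"ax": 0,"ay": 0,"az": 0,"dx": 1.6,"dy": 0,"dz": 0,"hand": 1},
    {"ax": 0,"ay": 0,"az": 0,"dx": 1.8,"dy": 0,"dz": 0,"hand": 1},
    {"ax": 0,"ay": 0,"az": 0,"dx": 2.0,"dy": 0,"dz": 0,"hand": 1}
  ]
}}

```text
clock: 14.65
eef_pos: [498.4, 207.1, 55.9]
tool_rot: [-3.142, -0.0, 0.068]
force: [-0.5, 0.3, -2.0]
width: 12.5
gripper_force: 58.8
```

>>> {"method": "send_rows", "body": {
  "series": [
    {"ax": 0,"ay": 0,"az": 0,"dx": 0.2,"dy": 0,"dz": 0,"hand": 1},
    {"ax": 0,"ay": 0,"az": 0,"dx": 0.4,"dy": 0,"dz": 0,"hand": 1},
    {"ax": 0,"ay": 0,"az": 0,"dx": 0.6,"dy": 0,"dz": 0,"hand": 1},
    {"ax": 0,"ay": 0,"az": 0,"dx": 0.8,"dy": 0,"dz": 0,"hand": 1},
    {"ax": 0,"ay": 0,"az": 0,"dx": 1.0,"dy": 0,"dz": 0,"hand": 1},
    {"ax": 0,"ay": 0,"az": 0,"dx": 1.15,"dy": 0,"dz": 0,"hand": 1},
    {"ax": 0,"ay": 0,"az": 0,"dx": 1.3,"dy": 0,"dz": 0,"hand": 1},
    {"ax": 0,"ay": 0,"az": 0,"dx": 1.4,"dy": 0,"dz": 0,"hand": 1}
  ]
}}

```text
clock: 15.45
eef_pos: [512.3, 208.1, 55.9]
tool_rot: [-3.142, -0.0, 0.068]
force: [-1.1, -0.4, -2.0]
width: 12.5
gripper_force: 58.8
```

>>> {"method": "send_rows", "body": {
  "series": [
    {"ax": 0,"ay": 0,"az": 0,"dx": 0.1,"dy": 0,"dz": 0,"hand": 1},
    {"ax": 0,"ay": 0,"az": 0,"dx": 0.2,"dy": 0,"dz": 0,"hand": 1},
    {"ax": 0,"ay": 0,"az": 0,"dx": 0.3,"dy": 0,"dz": 0,"hand": 1},
    {"ax": 0,"ay": 0,"az": 0,"dx": 0.4,"dy": 0,"dz": 0,"hand": 1}
  ]
}}

```text
clock: 15.85
eef_pos: [516.3, 208.3, 55.9]
tool_rot: [3.142, -0.0, 0.068]
force: [-0.7, 0.5, -2.7]
width: 13.0
gripper_force: 58.8
```

>>> {"method": "send_rows", "body": {
  "series": [
    {"ax": 0,"ay": 0,"az": 0,"dx": 0.1,"dy": 0,"dz": 0,"hand": 1},
    {"ax": 0,"ay": 0,"az": 0,"dx": 0.2,"dy": 0,"dz": 0,"hand": 1},
    {"ax": 0,"ay": 0,"az": 0,"dx": 0.3,"dy": 0,"dz": 0,"hand": 1}
  ]
}}

```text
clock: 16.15
eef_pos: [518.5, 208.5, 55.8]
tool_rot: [3.141, 0.002, 0.068]
force: [-2.6, -0.4, -0.6]
width: 13.2
gripper_force: 58.9
```

>>> {"method": "send_rows", "body": {
  "series": [
    {"ax": 0,"ay": 0,"az": 0,"dx": 0.1,"dy": 0,"dz": 0,"hand": 1},
    {"ax": 0,"ay": 0,"az": 0,"dx": 0.2,"dy": 0,"dz": 0,"hand": 1}
  ]
}}

```text
clock: 16.35
eef_pos: [519.9, 208.5, 55.8]
tool_rot: [3.141, 0.002, 0.068]
force: [-4.0, -0.3, -0.2]
width: 12.9
gripper_force: 59.0
```

>>> {"method": "send_rows", "body": {
  "series": [
    {"ax": 0,"ay": 0,"az": 0,"dx": 0.1,"dy": 0,"dz": 0,"hand": 1},
    {"ax": 0,"ay": 0,"az": 0,"dx": 0.2,"dy": 0,"dz": 0,"hand": 1}
  ]
}}

```text
clock: 16.55
eef_pos: [523.8, 208.9, 55.9]
tool_rot: [-3.141, -0.001, 0.068]
force: [-2.0, 0.7, -1.5]
width: 13.0
gripper_force: 58.9
```

>>> {"method": "send_rows", "body": {
  "series": [
    {"ax": 0,"ay": 0,"az": 0,"dx": 0.1,"dy": 0,"dz": 0,"hand": 1},
    {"ax": 0,"ay": 0,"az": 0,"dx": 0.2,"dy": 0,"dz": 0,"hand": 1},
    {"ax": 0,"ay": 0,"az": 0,"dx": 0.3,"dy": 0,"dz": 0,"hand": 1},
    {"ax": 0,"ay": 0,"az": 0,"dx": 0.4,"dy": 0,"dz": 0,"hand": 1},
    {"ax": 0,"ay": 0,"az": 0,"dx": 0.5,"dy": 0,"dz": 0,"hand": 1},
    {"ax": 0,"ay": 0,"az": 0,"dx": 0.6,"dy": 0,"dz": 0,"hand": 1},
    {"ax": 0,"ay": 0,"az": 0,"dx": 0.7,"dy": 0,"dz": 0,"hand": 1},
    {"ax": 0,"ay": 0,"az": 0,"dx": 0.8,"dy": 0,"dz": 0,"hand": 1}
  ]
}}

```text
clock: 17.35
eef_pos: [531.3, 209.3, 55.9]
tool_rot: [3.142, -0.0, 0.068]
force: [-1.4, -0.7, -2.3]
width: 12.6
gripper_force: 58.8
```

>>> {"method": "send_rows", "body": {
  "series": [
    {"ax": 0,"ay": 0,"az": 0,"dx": 0.1,"dy": 0,"dz": 0,"hand": 1},
    {"ax": 0,"ay": 0,"az": 0,"dx": 0.2,"dy": 0,"dz": 0,"hand": 1},
    {"ax": 0,"ay": 0,"az": 0,"dx": 0.3,"dy": 0,"dz": 0,"hand": 1}
  ]
}}

```text
clock: 17.65
eef_pos: [534.3, 209.6, 55.9]
tool_rot: [-3.142, -0.0, 0.068]
force: [-1.4, -0.0, -1.5]
width: 12.8
gripper_force: 58.8
```

>>> {"method": "send_rows", "body": {
  "series": [
    {"ax": 0,"ay": 0,"az": 0,"dx": 0.1,"dy": 0,"dz": 0,"hand": 1},
    {"ax": 0,"ay": 0,"az": 0,"dx": 0.2,"dy": 0,"dz": 0,"hand": 1}
  ]
}}

```text
clock: 17.85
eef_pos: [536.3, 209.7, 55.9]
tool_rot: [-3.142, -0.0, 0.068]
force: [-1.0, -1.0, -1.5]
width: 12.9
gripper_force: 58.8
```

>>> {"method": "send_rows", "body": {
  "series": [
    {"ax": 0,"ay": 0,"az": 0,"dx": 0.05,"dy": 0,"dz": 0,"hand": 1},
    {"ax": 0,"ay": 0,"az": 0,"dx": 0.1,"dy": 0,"dz": 0,"hand": 1},
    {"ax": 0,"ay": 0,"az": 0,"dx": 0.15,"dy": 0,"dz": 0,"hand": 1},
    {"ax": 0,"ay": 0,"az": 0,"dx": 0.2,"dy": 0,"dz": 0,"hand": 1}
  ]
}}

```text
clock: 18.25
eef_pos: [538.2, 209.8, 55.9]
tool_rot: [-3.142, -0.0, 0.068]
force: [-1.9, -1.0, -0.7]
width: 12.7
gripper_force: 58.8
```

>>> {"method": "send_rows", "body": {
  "series": [
    {"ax": 0,"ay": 0,"az": 0,"dx": 0.05,"dy": 0,"dz": 0,"hand": 1},
    {"ax": 0,"ay": 0,"az": 0,"dx": 0.1,"dy": 0,"dz": 0,"hand": 1}
  ]
}}

```text
clock: 18.45
eef_pos: [539.2, 209.9, 55.9]
tool_rot: [-3.142, -0.0, 0.068]
force: [-1.3, -0.2, -2.5]
width: 12.8
gripper_force: 58.8
```

>>> {"method": "send_rows", "body": {
  "series": [
    {"ax": 0,"ay": 0,"az": 0,"dx": 0.05,"dy": 0,"dz": 0,"hand": 1},
    {"ax": 0,"ay": 0,"az": 0,"dx": 0.1,"dy": 0,"dz": 0,"hand": 1}
  ]
}}

```text
clock: 18.65
eef_pos: [540.3, 210.0, 55.9]
tool_rot: [-3.142, -0.0, 0.068]
force: [-1.3, -0.3, -2.8]
width: 13.0
gripper_force: 58.8
```

>>> {"method": "send_rows", "body": {
  "series": [
    {"ax": 0,"ay": 0,"az": 0,"dx": 0.05,"dy": 0,"dz": 0,"hand": 1},
    {"ax": 0,"ay": 0,"az": 0,"dx": 0.1,"dy": 0,"dz": 0,"hand": 1}
  ]
}}

```text
clock: 18.85
eef_pos: [541.3, 210.1, 55.9]
tool_rot: [-3.142, -0.0, 0.068]
force: [-1.4, -0.4, -1.8]
width: 12.7
gripper_force: 58.8
```

>>> {"method": "send_rows", "body": {
  "series": [
    {"ax": 0,"ay": 0,"az": 0,"dx": 0.05,"dy": 0,"dz": 0,"hand": 1},
    {"ax": 0,"ay": 0,"az": 0,"dx": 0.1,"dy": 0,"dz": 0,"hand": 1}
  ]
}}

```text
clock: 19.05
eef_pos: [542.4, 210.1, 55.9]
tool_rot: [-3.142, -0.0, 0.068]
force: [-0.6, 0.3, -2.2]
width: 13.1
gripper_force: 58.7
```

>>> {"method": "send_rows", "body": {
  "series": [
    {"ax": 0,"ay": 0,"az": 0,"dx": 0.05,"dy": 0,"dz": 0,"hand": 1},
    {"ax": 0,"ay": 0,"az": 0,"dx": 0.1,"dy": 0,"dz": 0,"hand": 1}
  ]
}}

```text
clock: 19.25
eef_pos: [542.9, 210.2, 55.9]
tool_rot: [3.142, 0.001, 0.068]
force: [-1.4, 1.1, -1.8]
width: 12.6
gripper_force: 58.7
```

>>> {"method": "send_rows", "body": {
  "series": [
    {"ax": 0,"ay": 0,"az": 0,"dx": 0.05,"dy": 0,"dz": 0,"hand": 1},
    {"ax": 0,"ay": 0,"az": 0,"dx": 0.05,"dy": 0,"dz": 0,"hand": 1}
  ]
}}

```text
clock: 19.45
eef_pos: [543.0, 210.2, 55.8]
tool_rot: [3.141, 0.001, 0.068]
force: [-2.3, 0.1, -0.9]
width: 12.7
gripper_force: 58.8
```

>>> {"method": "send_rows", "body": {
  "series": [
    {"ax": 0,"ay": 0,"az": 0,"dx": 0.05,"dy": 0,"dz": 0,"hand": 1},
    {"ax": 0,"ay": 0,"az": 0,"dx": 0.1,"dy": 0,"dz": 0,"hand": 1},
    {"ax": 0,"ay": 0,"az": 0,"dx": 0.1,"dy": 0,"dz": 0,"hand": 1}
  ]
}}

```text
clock: 19.75
eef_pos: [543.2, 210.1, 55.7]
tool_rot: [3.141, 0.003, 0.068]
force: [-5.8, 0.1, 0.8]
width: 12.8
gripper_force: 59.0
```

>>> {"method": "send_rows", "body": {
  "series": [
    {"ax": 0,"ay": 0,"az": 0,"dx": 0.05,"dy": 0,"dz": 0,"hand": 1},
    {"ax": 0,"ay": 0,"az": 0,"dx": 0.05,"dy": 0,"dz": 0,"hand": 1}
  ]
}}

```text
clock: 19.95
eef_pos: [543.2, 210.1, 55.7]
tool_rot: [3.141, 0.004, 0.068]
force: [-6.7, -0.5, 2.0]
width: 13.0
gripper_force: 59.1
```

The push reached 6.7 N with no movement, 25 mm after the catch was first met, so this is the stop. One more touch, then I'll draw the paddle out.

>>> {"method": "send_rows", "body": {
  "series": [
    {"ax": 0,"ay": 0,"az": 0,"dx": 0.03,"dy": 0,"dz": 0,"hand": 1},
    {"ax": 0,"ay": 0,"az": 0,"dx": 0.03,"dy": 0,"dz": 0,"hand": 1}
  ]
}}

```text
clock: 20.15
eef_pos: [543.2, 210.1, 55.7]
tool_rot: [3.141, 0.004, 0.068]
force: [-7.7, 0.8, 2.5]
width: 12.8
gripper_force: 59.2
```

>>> {"method": "send_rows", "body": {
  "series": [
    {"ax": 0,"ay": 0,"az": 0,"dx": -0.2,"dy": 0,"dz": 0,"hand": 1},
    {"ax": 0,"ay": 0,"az": 0,"dx": -0.4,"dy": 0,"dz": 0,"hand": 1},
    {"ax": 0,"ay": 0,"az": 0,"dx": -0.8,"dy": 0,"dz": 0,"hand": 1},
    {"ax": 0,"ay": 0,"az": 0,"dx": -1.6,"dy": 0,"dz": 0,"hand": 1},
    {"ax": 0,"ay": 0,"az": 0,"dx": -2.8,"dy": 0,"dz": 0,"hand": 1},
    {"ax": 0,"ay": 0,"az": 0,"dx": -4.2,"dy": 0,"dz": 0,"hand": 1},
    {"ax": 0,"ay": 0,"az": 0,"dx": -5.8,"dy": 0,"dz": 0,"hand": 1},
    {"ax": 0,"ay": 0,"az": 0,"dx": -7.2,"dy": 0,"dz": 0,"hand": 1},
    {"ax": 0,"ay": 0,"az": 0,"dx": -8.2,"dy": 0,"dz": 0,"hand": 1},
    {"ax": 0,"ay": 0,"az": 0,"dx": -8.6,"dy": 0,"dz": 0,"hand": 1}
  ]
}}

```text
clock: 21.15
eef_pos: [458.5, 204.5, 56.0]
tool_rot: [3.142, 0.0, 0.068]
force: [0.0, -0.4, -2.4]
width: 12.9
gripper_force: 58.7
```

```bash
python3 - <<'E'
from h import *
get_image("side");d=get_image("wrist");a=get_image("side");b=get_image("scene");s=read_state();print(s["eef_pos"],s["tool_rot"],s["force"],s["torque"])
F=lambda q:cv2.resize(q,(400,300),interpolation=cv2.INTER_CUBIC)
u,v=proj(a,[640,216,50]).astype(int);u2,v2=proj(b,[640,216,50]).astype(int)
m=np.hstack([F(a["pixels"][v-37:v+38,u-50:u+50]),F(b["pixels"][v2-37:v2+38,u2-50:u2+50])])
cv2.imwrite("pics/m8.png",m[:,:,::-1])
E
```

```text
[460.65719268 204.68089146  56.0631128 ] [-3.14123572e+00 -1.57606793e-03  6.75270859e-02] [ 0.57863259  0.31131783 -1.83920014] [0.0618791  0.02053198 0.00357886]
```

View pics/m8.png

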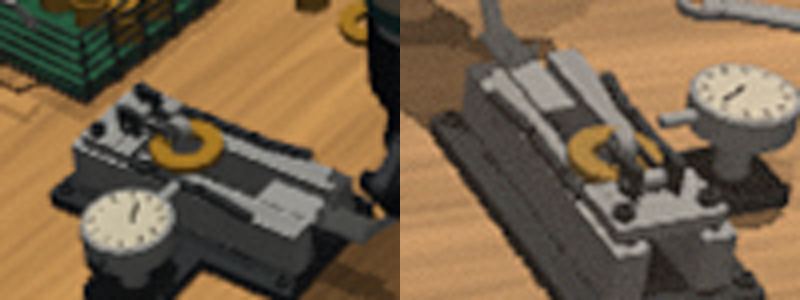

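The ring is home, with the roller sitting in its bore (side crop (185,140), scene crop (612,150)), and the paddle is out. Now I'll lift it and return.

>>> {"method": "send_rows", "body": {
  "series": [
    {"ax": 0,"ay": 0,"az": 0,"dx": 0,"dy": 0,"dz": -0.5,"hand": 1},
    {"ax": 0,"ay": 0,"az": 0,"dx": 0,"dy": 0,"dz": -1.5,"hand": 1},
    {"ax": 0,"ay": 0,"az": 0,"dx": 0,"dy": 0,"dz": -3,"hand": 1},
    {"ax": 0,"ay": 0,"az": 0,"dx": 0,"dy": 0.2,"dz": -4.7,"hand": 1},
    {"ax": 0,"ay": 0,"az": 0,"dx": 0.2,"dy": 1.2,"dz": -5.8,"hand": 1},
    {"ax": 0,"ay": 0,"az": 0,"dx": 0.4,"dy": 3,"dz": -6.4,"hand": 1},
    {"ax": 0,"ay": 0,"az": 0,"dx": 0.8,"dy": 5.4,"dz": -6.6,"hand": 1},
    {"ax": 0,"ay": 0,"az": 0,"dx": 1.2,"dy": 8.4,"dz": -6.6,"hand": 1},
    {"ax": 0,"ay": 0,"az": 0,"dx": 1.6,"dy": 11.4,"dz": -6.6,"hand": 1},
    {"ax": 0,"ay": 0,"az": 0,"dx": 2,"dy": 14.4,"dz": -6.6,"hand": 1}
  ]
}}

```text
clock: 22.35
eef_pos: [489.8, 60.1, 122.5]
tool_rot: [3.141, -0.001, 0.067]
force: [0.7, -0.2, -1.8]
width: 13.0
gripper_force: 58.8
```

>>> {"method": "send_rows", "body": {
  "series": [
    {"ax": 0,"ay": 0,"az": -0.01,"dx": 0.4,"dy": 3,"dz": 0,"hand": 1},
    {"ax": 0,"ay": 0,"az": -0.02,"dx": 0.8,"dy": 6,"dz": 0,"hand": 1},
    {"ax": 0,"ay": 0,"az": -0.03,"dx": 1.2,"dy": 9,"dz": 0,"hand": 1},
    {"ax": 0,"ay": 0,"az": -0.04,"dx": 1.7,"dy": 12,"dz": 0,"hand": 1},
    {"ax": 0,"ay": 0,"az": -0.05,"dx": 2.2,"dy": 15,"dz": 0,"hand": 1},
    {"ax": 0,"ay": 0,"az": -0.055,"dx": 2.7,"dy": 18,"dz": 0,"hand": 1},
    {"ax": 0,"ay": 0,"az": -0.06,"dx": 3.2,"dy": 21,"dz": 0,"hand": 1},
    {"ax": 0,"ay": 0,"az": -0.065,"dx": 3.6,"dy": 24,"dz": 0,"hand": 1},
    {"ax": 0,"ay": 0,"az": -0.07,"dx": 3.9,"dy": 26.2,"dz": 0,"hand": 1},
    {"ax": 0,"ay": 0,"az": -0.072,"dx": 4,"dy": 27.6,"dz": 0,"hand": 1}
  ]
}}

```text
clock: 23.35
eef_pos: [547.5, -214.1, 122.3]
tool_rot: [3.14, -0.0, 0.136]
force: [0.7, 0.2, -1.7]
width: 12.9
gripper_force: 58.7
```

```bash
python3 - <<'E'
from h import *
for i in range(4):get_image("side")
s=read_state();print(s["eef_pos"],s["tool_rot"],goto([548.3,-221.5,75],.14))
E
```

```text
[ 547.43532937 -209.53233601  121.86475272] [-3.14033461e+00  5.76427461e-04  1.39858367e-01] (array([-0.08,  1.2 ,  4.69]), array([-0.001,  0.001, -0.   ]))
```

>>> {"method": "send_rows", "body": {
  "series": [
    {"ax": 0,"ay": 0,"az": 0,"dx": 0,"dy": 0.4,"dz": 0,"hand": 1},
    {"ax": 0,"ay": 0,"az": 0,"dx": 0,"dy": 1,"dz": 0,"hand": 1},
    {"ax": 0,"ay": 0,"az": 0,"dx": -0.05,"dy": 1.2,"dz": 0.5,"hand": 1},
    {"ax": 0,"ay": 0,"az": 0,"dx": -0.05,"dy": 1.2,"dz": 1.4,"hand": 1},
    {"ax": 0,"ay": 0,"az": 0,"dx": -0.05,"dy": 1.2,"dz": 2,"hand": 1},
    {"ax": 0,"ay": 0,"az": 0,"dx": -0.05,"dy": 1.2,"dz": 2.2,"hand": 1},
    {"ax": 0,"ay": 0,"az": 0,"dx": -0.05,"dy": 1.2,"dz": 2.2,"hand": 1},
    {"ax": 0,"ay": 0,"az": 0,"dx": -0.05,"dy": 1.2,"dz": 2.2,"hand": 1}
  ]
}}

```text
clock: 24.35
eef_pos: [549.2, -222.3, 99.9]
tool_rot: [-3.142, -0.0, 0.14]
force: [0.9, 0.1, -2.3]
width: 13.1
gripper_force: 58.8
```

```bash
python3 - <<'E'
from h import *
get_image("side");get_image("side");d=get_image("wrist")
s=read_state();print(s["eef_pos"],s["tool_rot"],goto([548.3,-221.5,63.6],.14))
cv2.imwrite("pics/w9.png",cv2.resize(d["pixels"][:300,200:440,::-1],(480,600)))
E
```

```text
[ 549.30075427 -222.49086069  100.17691633] [ 3.14135103e+00 -5.00580821e-04  1.39719745e-01] (array([-0.09, -0.11,  3.66]), array([ 0.   , -0.001, -0.   ]))
```

View pics/w9.png

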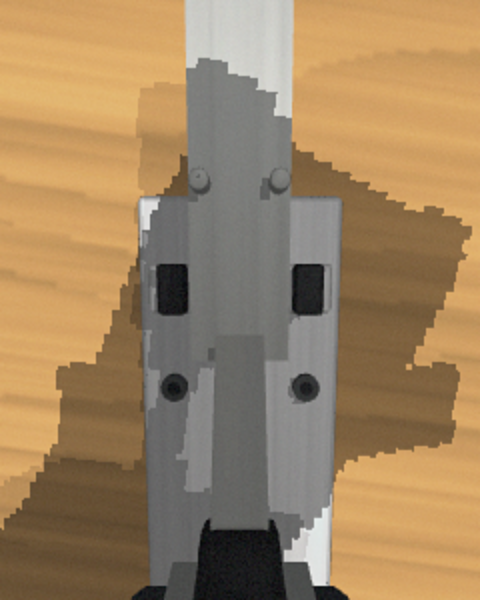

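The pins are at crop (199,180) and (280,180), as before, so the paddle has not slipped, and the blade lies midway between the cheeks. Lowering.

>>> {"method": "send_rows", "body": {
  "series": [
    {"ax": 0,"ay": 0,"az": 0,"dx": -0.09,"dy": -0.1,"dz": 0.5,"hand": 1},
    {"ax": 0,"ay": 0,"az": 0,"dx": -0.09,"dy": -0.1,"dz": 1.2,"hand": 1},
    {"ax": 0,"ay": 0,"az": 0,"dx": -0.09,"dy": -0.1,"dz": 2,"hand": 1},
    {"ax": 0,"ay": 0,"az": 0,"dx": -0.09,"dy": -0.1,"dz": 2.6,"hand": 1},
    {"ax": 0,"ay": 0,"az": 0,"dx": -0.09,"dy": -0.1,"dz": 3,"hand": 1},
    {"ax": 0,"ay": 0,"az": 0,"dx": -0.09,"dy": -0.1,"dz": 3.2,"hand": 1},
    {"ax": 0,"ay": 0,"az": 0,"dx": -0.09,"dy": -0.1,"dz": 3.4,"hand": 1},
    {"ax": 0,"ay": 0,"az": 0,"dx": -0.09,"dy": -0.1,"dz": 3.5,"hand": 1},
    {"ax": 0,"ay": 0,"az": 0,"dx": -0.09,"dy": -0.1,"dz": 3.6,"hand": 1},
    {"ax": 0,"ay": 0,"az": 0,"dx": -0.09,"dy": -0.1,"dz": 3.6,"hand": 1}
  ]
}}

```text
clock: 25.5
eef_pos: [548.1, -221.6, 64.0]
tool_rot: [3.142, -0.0, 0.14]
force: [-0.1, 0.3, -2.3]
width: 12.9
gripper_force: 58.8
```

```bash
python3 - <<'E'
from h import *
get_image("side")
f=[]
for i in range(3):get_image("side");f.append(read_state()["force"])
s=read_state();print(s["eef_pos"],np.mean(f,0),s["tool_rot"])
E
```

```text
[ 548.18388481 -221.61360475   64.06682527] [ 0.2856439   0.33307489 -1.71399511] [ 3.14146446e+00 -2.99455283e-04  1.39705120e-01]
```

>>> {"method": "send_rows", "body": {
  "series": [
    {"ax": 0,"ay": 0,"az": 0,"dx": 0,"dy": 0,"dz": 0.03,"hand": 1},
    {"ax": 0,"ay": 0,"az": 0,"dx": 0,"dy": 0,"dz": 0.06,"hand": 1},
    {"ax": 0,"ay": 0,"az": 0,"dx": 0,"dy": 0,"dz": 0.06,"hand": 1}
  ]
}}

```text
clock: 26.0
eef_pos: [548.2, -221.6, 63.6]
tool_rot: [3.141, -0.0, 0.14]
force: [-1.5, 0.1, 1.9]
width: 13.0
gripper_force: 59.2
```

>>> {"method": "send_rows", "body": {
  "series": [
    {"ax": 0,"ay": 0,"az": 0,"dx": 0,"dy": 0,"dz": 0.02,"hand": 1},
    {"ax": 0,"ay": 0,"az": 0,"dx": 0,"dy": 0,"dz": 0.04,"hand": 1},
    {"ax": 0,"ay": 0,"az": 0,"dx": 0,"dy": 0,"dz": 0.04,"hand": 1}
  ]
}}

```text
clock: 26.3
eef_pos: [548.2, -221.6, 63.6]
tool_rot: [3.141, -0.0, 0.14]
force: [-2.2, -0.3, 5.6]
width: 12.9
gripper_force: 59.9
```

>>> {"method": "send_rows", "body": {
  "series": [
    {"ax": 0,"ay": 0,"az": 0,"dx": 0,"dy": 0,"dz": -0.06,"hand": 1},
    {"ax": 0,"ay": 0,"az": 0,"dx": 0,"dy": 0,"dz": -0.06,"hand": 0.75},
    {"ax": 0,"ay": 0,"az": 0,"dx": 0,"dy": 0,"dz": -0.06,"hand": 0.6},
    {"ax": 0,"ay": 0,"az": 0,"dx": 0,"dy": 0,"dz": -0.06,"hand": 0.4},
    {"ax": 0,"ay": 0,"az": 0,"dx": 0,"dy": 0,"dz": -0.06,"hand": 0.2},
    {"ax": 0,"ay": 0,"az": 0,"dx": 0,"dy": 0,"dz": -0.06,"hand": 0.2},
    {"ax": 0,"ay": 0,"az": 0,"dx": 0,"dy": 0,"dz": -0.06,"hand": 0.2}
  ]
}}

```text
clock: 27.0
eef_pos: [548.1, -221.6, 63.5]
tool_rot: [3.142, -0.0, 0.14]
force: [-0.3, -0.6, 0.1]
width: 68.2
gripper_force: 0.0
```

>>> {"method": "send_rows", "body": {
  "series": [
    {"ax": 0,"ay": 0,"az": 0,"dx": 0,"dy": 0,"dz": -0.5,"hand": 0.2},
    {"ax": 0,"ay": 0,"az": 0,"dx": 0,"dy": 0,"dz": -1.5,"hand": 0.2},
    {"ax": 0,"ay": 0,"az": 0,"dx": 0,"dy": 0,"dz": -3.5,"hand": 0.2},
    {"ax": 0,"ay": 0,"az": 0,"dx": 0,"dy": 0,"dz": -6,"hand": 0.2},
    {"ax": 0,"ay": 0,"az": 0,"dx": 0,"dy": 0,"dz": -9,"hand": 0.2},
    {"ax": 0,"ay": 0,"az": 0,"dx": 0,"dy": 0,"dz": -12,"hand": 0.2},
    {"ax": 0,"ay": 0,"az": 0,"dx": 0,"dy": 0,"dz": -14,"hand": 0.2},
    {"ax": 0,"ay": 0,"az": 0,"dx": 0,"dy": 0,"dz": -15,"hand": 0.2},
    {"ax": 0,"ay": 0,"az": 0,"dx": 0,"dy": 0,"dz": -15,"hand": 0.2},
    {"ax": 0,"ay": 0,"az": 0,"dx": 0,"dy": 0,"dz": -15,"hand": 0.2}
  ]
}}

```text
clock: 28.0
eef_pos: [547.5, -221.4, 212.9]
tool_rot: [-3.141, 0.001, 0.14]
force: [-0.0, -0.5, -0.1]
width: 68.5
gripper_force: 0.0
```

```bash
python3 - <<'E'
from h import *
for i in range(3):get_image("side")
d=get_image("wrist");a=get_image("side");b=get_image("scene");s=read_state();print(s["clock"],s["eef_pos"],s["force"],s["qd"].round(3))
F=lambda q:cv2.resize(q,(400,300),interpolation=cv2.INTER_CUBIC)
def C(i,X):
    u,v=proj(i,X).astype(int);return F(i["pixels"][v-37:v+38,u-50:u+50])
m=np.vstack([np.hstack([C(a,[540,-220,60]),F(d["pixels"][:300,120:520])]),np.hstack([C(a,[640,216,50]),C(b,[640,216,50])])])
cv2.imwrite("pics/m10.png",m[:,:,::-1])
E
```

```text
28.3 [ 547.71061027 -221.40046802  212.64333979] [0.50845149 0.00674421 0.09390919] [-0.001 -0.004 -0.001 -0.002 -0.001  0.     0.   ]
```

View pics/m10.png

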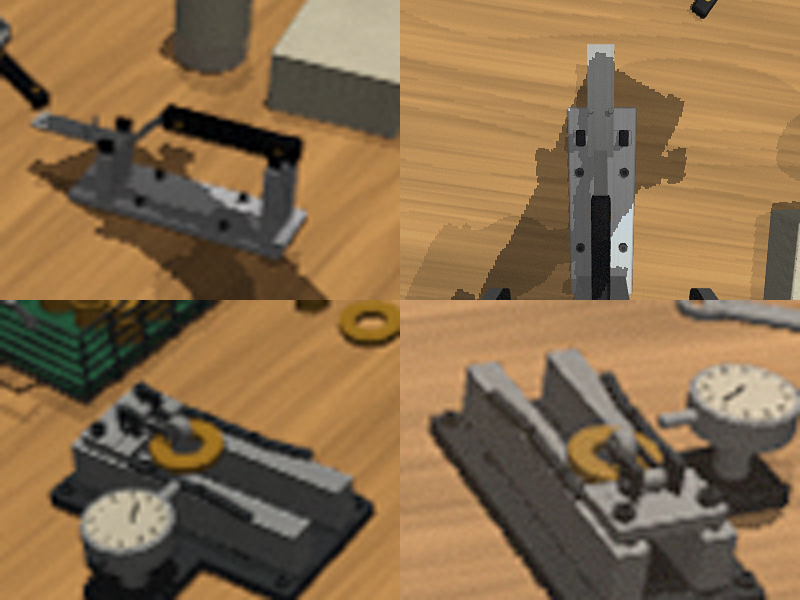

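The paddle is back on its rest between the cheeks (top crops). The ring is home with the roller in its bore (bottom crops (185,440) and (610,450)), and the gripper is clear of everything.

```bash
python3 -c "
from cell import *
print(finish_job())"
```

```text
the job is handed in; nothing more can be done
None
```

The ring is in the nest, past the roller catch and against the end stop (felt at 7.7 N), the paddle is back on its rest, and the job was handed in at about 28 s.

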